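# Close the bento box: fold the flap and tuck it under the lip

## Robot

A 6-joint arm with a two-finger parallel gripper is mounted at the origin on the work surface. World frame = base frame: x ahead of the robot, y to its left, z up, the work surface at z = 0. Lengths are in m, angles in rad, forces in N, time in s.
With the tool pointing down it reaches from about 0.375 to 0.975 m from the base axis. Payload 3.8 kg.
Tool frame: the origin (TCP) lies on the centre line of the jaws, within the pads' length; the fingertips stand 8 mm ahead of it and the grasp point (between the pads) lies 11 mm behind it; z points along the fingers, y is the direction in which the jaws open and shut (so a half turn about z gives the same grasp; the last joint's range is limited). The gripper opens to 85 mm and grips with 20 to 120 N. Pads are 22 mm wide; open, the fingers measure 114 mm over their backs; the gripper's body (76 mm by 85 mm) begins 54 mm behind the grasp point. The pads swing forward as they close: fully open they stand 13 mm farther back than shut.
Start: joints at [-1.37, 0.264, 1.604, -0, 1.274, -0.037], TCP at [0.159, -0.656, 0.215] pointing down, gripper open.
Joint ranges: [-2.63, 2.63], [-0.94, 2.18], [0.31, 2.57], [-1.31, 4.45], [0, 2.66], [-2.55, 2.55]. Speed limits (rad/s): [2.57, 2.57, 3.14, 3.14, 3.14, 3.14].

## Interface

Orientations are given as a rotation vector (axis times angle).
In Python, from workcell import * gives the robot as it stands.
- The arm moves only by the tool play_rows, never from a script. Its arguments are lists of equal length, an entry for each row: "slide": the shift along the tool's x, y, z in cm, a list of three; "delta_rot": the turn, a rotation vector about the tool's x, y, z in rad, a list of three. In form: {"slide": [[x, y, z], ...], "delta_rot": [[wx, wy, wz], ...]}. A call has 1 to 12 rows; each row is the pose to reach, as a shift and turn from the pose measured when the call began, along the tool's axes at that moment; what a row does not reach only later rows make up. A row lasts 1/12 s, in which the tool goes at most 41.7 mm and 7.16 degrees, less where a joint would pass 70% of its speed; a pose out of reach is approached as far as the arm can. A call with a gripper value outside its range is refused whole. "hand" is the opening, from 0 (shut) to 1 (fully open), set as the call begins (left out, the last holds). The fingers move at their own pace and stop on an object; "force" is the grip in N (left out, the last holds). Time passes only in rows, so rows that repeat a pose let the fingers close. It gives the time, the measured TCP pose, the force and the opening at its end, in the units of the state.
- read_state(): the state, without advancing time (a new reading comes with each control period).
- read_camera(name): name is "scene" or "top" or "wrist"; returns a dict with "image" (384x512x3 uint8, red, green, blue), "depth" (384x512 float32, m along the optical axis (not along the pixel's ray), 0 where there is no reading), "fovy" (degrees; the focal length in pixels is half the picture's height over the tangent of half this angle, whatever the lens; pixels are square), "cx", "cy" (the principal point, pixels), "world_from_camera" (4x4, takes a point from camera to world coordinates); the wrist camera has in their place "hand_eye" (4x4, takes a point from camera to tool coordinates, whose origin is the TCP and whose axes are the flange's). Camera axes: x right, y up, looking along -z (the intrinsics and any distortion apply to the point x, -y, -z); pixel columns grow to the right and rows downward; lengths in m; the calibration is good to about 2 mm. A picture is of the moment at which its call begins: read the wrist's pose just before it.
- finish_job(): hands the job in, once; it reports no verdict.
Trained networks look in a picture, given as the dict that the camera call returned (one of the last four; its "shot" number tells which), for a name from the list of things; names that differ only in an ending like _2 or _b are one class to them, and where a whole thing is asked for, a point or a joint stands for the part that bears it (a point fixed in the world has none). Each returns a list of dicts, best first, with "conf" (0 to 1); they miss things now and then, are a little off and sometimes report something else, mostly with a low value. They report only what shows in the picture. A call takes as long as a camera call. They do not tell look-alikes from the thing itself.
- spot_in(target, picture): "bbox" ([centre column, centre row, width, height] in pixels, round what is visible of it).
- landmark_of(target, picture): "at" ([column, row] in pixels: a listed point, or the origin of a listed thing).
The state is a dict: "time": time; "q": joint angles; "joint_vel": joint speeds; "joint_torque": joint torques, N m; "tool_pos": TCP position; "tcp_rot": TCP orientation; "wrist_force": force on the tool from outside, world axes, zero at the start; "torque": the same for the moment, N m; "width": opening from 0.0 (shut) to 1.0 (fully open).
Only numpy, scipy, OpenCV 4.12 (cv2) and the standard library are available. Lean on these libraries where they do the work, as an engineer would, in place of code of your own. Each camera call takes 0.05 s, during which the arm holds its last target.

## Task

Close the packed bento box: with your fingertips fold the red springy flap on its lid down flat, then, keeping it pressed down, push it along by its ridge so that its edge is tucked fully beneath the grey lip and the flap stays shut when you let go. Only push and press: do not pick anything up, leave the box standing where it is, and do not disturb the other things on the counter.

Things in the scene. Friction and masses are not known exactly. Their poses are not given: they have to be found in the camera images.
- bento: Packed, closed black bento box, loose on the counter, about 0.95 kg, 154 (x) x 120 (y) mm, lid top 68 mm above the underside. Origin: centre of the underside. x: horizontal, from the flap's hinge towards the grey lip; z up. Hinge (-x side), red flap and lip (+x side) are centred on y = 0. Two hinge blocks, 8 x 12 x 8 mm high, stand on the lid at x = -55, y = +-42 mm.
- flap_hinge (a point): Centre of the hinge axis, at x = -55, y = 0, z = 71 mm in the box's frame (3 mm above the lid); the axis runs along the box's y.
- flap_fold (a joint): Angle of the red flap in rad: 0 = flat along the lid, pointing to the lip (stop), growing as it rises; 1.57 = upright, 1.7 = stop. A light spring (0.055 N m/rad) drives it towards 1.1; friction holds it within about 0.3 of that, so it starts half open, leaning towards the lip. Let go flat but untucked, it rises to 0.3 or more. About 1.5 N on the middle of its back folds it down.
- flap_slide (a joint): How far in m the red flap is slid along its length in its slotted hinge, away from the hinge axis: 0 to 0.015 (end stop); about 2 N of friction, stays where left; starts at 0 to 0.003. Folded flat, its edge reaches the lip's free edge at 0.006 and is 9 mm beneath the lip at 0.015. Slid past 0.006 before being folded flat it would land on top of the lip.
- flap_edge (a point): Middle of the red flap's free edge, mid-thickness, 80 mm from the hinge axis when flap_slide = 0. The flap is a plate 3 mm thick, 60 mm wide (box's y), from 8 to 80 mm from the hinge axis; folded flat its mid-plane is 3 mm above the lid. Axes: x along the flap away from the hinge, z out of its upper (outer) face.
- flap_ridge (a point): Middle of the hinge-side face of the ridge on the flap's upper face, 57 mm from the hinge axis when flap_slide = 0, 5.5 mm above the flap's mid-plane. The ridge is 44 mm wide, 5 mm thick, 8 mm high. A fingertip pressed on the flap between hinge and ridge and moved towards the lip pushes on this face. Axes as for flap_edge.
- lip_edge (a point): Middle of the lower free edge of the grey lip, at x = 31, y = 0, z = 75 mm in the box's frame. The lip is a flat roof 64 mm wide (y), x = 31 to 49 mm, 3 mm thick, underside 7 mm and top 10 mm above the lid, open towards the hinge, with a back wall at x = 49 to 52 mm.
- tier: Bystander: empty open black bento tier, 150 x 116 x 52 mm. Origin: centre of the underside.
- rice_bowl: Bystander: grey ceramic rice bowl, 120 mm across, 62 mm high. Origin: centre of the underside.
- cruet: Bystander: small amber glass cruet with a steel twist cap, 58 mm across, 106 mm high. Origin: centre of the underside.
- paddle: Bystander: wooden rice paddle lying flat along its x, about 220 mm long, 56 mm wide, 8 mm thick. Origin: underside, near its middle.
- sauce_dish: Bystander: small blue sauce dish, 84 mm across, 22 mm high. Origin: centre of the underside.
- chopstick_case: Bystander: dark wooden chopstick case along its x, 215 x 34 x 22 mm. Origin: centre of the underside.
- tea_tin: Bystander: green tea tin with steel lid, 70 mm across, 105 mm high. Origin: centre of the underside.
Mind the look-alikes: they are no part of the job. Leave any purple or yellow look-alike of the bento alone.

How it is judged:
On the way, in this order (a step that is already met when the one before it is completed fails the run):
1. the flap is folded down on the lid, within 0.1 rad of flat (value of joint flap_fold below 0.1 rad), for 0.02 s.
2. the flap's edge is at least 5 mm beneath the lip (x of flap_edge in the frame of bento above 0.036 m and z of flap_edge in the frame of bento below 0.075 m), for 0.1 s.
At the end, for the whole second after the job is handed in: The flap's free edge lies at least 5 mm in under the lip (mid-thickness below the lip's underside, flap within 0.07 rad of flat) and stays there by itself; the box stands flat on the counter, at rest, within 30 mm of where it stood (all of step 2 and value of joint flap_fold below 0.07 rad and angle between bento's own z axis and vertical below 0.05 rad and height (world z) of bento below 0.005 m and distance of bento from where it was at the start of the episode below 0.03 m and linear speed of bento below 0.01 m/s); the robot touches nothing.
It fails at once if the bento box is lifted by more than 10 mm or tipped by more than 0.15 rad (height (world z) of bento above 0.01 m or angle between bento's own z axis and vertical above 0.15 rad).
It fails at once if the bento box is shifted by more than 30 mm (distance of bento from where it was at the start of the episode above 0.03 m).
It fails at once if a bystander is lifted or moved by more than 20 mm (distance of any of tier, rice_bowl, cruet, paddle, sauce_dish, chopstick_case, tea_tin from where it was at the start of the episode above 0.02 m).
It fails at once if the cruet or the tea tin is tipped (angle between any of cruet, tea_tin's own z axis and vertical above 0.3 rad).
It also fails if it takes over 35 s, if anything falls off the work surface, if the arm or the gripper's body presses on something with over 40 N, if the wrist force passes 120 N, or if a joint passes its speed limit or range.

## Working session

There is one attempt and no reset: what is moved stays moved. The work goes in short steps, Python scripts to look and compute and a tool call to move; the robot and the scene stay as the last step left them, time stands still between calls to the robot, and variables do not carry over. Pictures are saved under pics/ and viewed, and the job is handed in when it is done.

Besides the shell and the picture viewer there is one more tool, called after "Call:" in YAML: its name, and indented under it one key for each argument. play_rows: Moves the arm, as the interface text tells. Its arguments: {"type":"object","properties":{"slide":{"type":"array"},"delta_rot":{"type":"array"},"hand":{"type":"number"},"force":{"type":"number"}},"required":["slide","delta_rot"]}

```bash
mkdir -p pics; cat > h.py <<'E'
from workcell import *
import numpy as np, cv2, pickle
from scipy.spatial.transform import Rotation as R
def K(p):
    f=p["image"].shape[0]/2/np.tan(np.radians(p["fovy"])/2); return f,p["cx"],p["cy"]
def w_from_c(p,st=None):
    if "world_from_camera" in p: return np.array(p["world_from_camera"])
    T=np.eye(4);T[:3,:3]=R.from_rotvec(st["tcp_rot"]).as_matrix();T[:3,3]=st["tool_pos"]
    return T@np.array(p["hand_eye"])
def cloud(p,st=None):
    f,cx,cy=K(p);d=p["depth"];v,u=np.mgrid[:d.shape[0],:d.shape[1]]
    P=np.stack([(u-cx)/f*d,-(v-cy)/f*d,-d,np.ones_like(d)],-1)
    return (P@w_from_c(p,st).T)[...,:3]
def save(p,n): cv2.imwrite("pics/"+n,p["image"][...,::-1])
E
python3 - <<'E'
from h import *
print(read_state())
for c in("scene","top"):
    p=read_camera(c);save(p,c+"1.png");print(c,{k:v for k,v in p.items() if k not in("image","depth")})
    C=cloud(p)
    for t in("bento","flap_edge","flap_ridge","lip_edge","flap_hinge"):
        for r in landmark_of(t,p):
            u,v=np.round(r["at"]).astype(int);print(t,r,C[v,u].round(3) if 0<=v<384 and 0<=u<512 else '')
E
```

```text
{'time': 0.0, 'q': array([-1.36988230e+00,  2.64767729e-01,  1.60537966e+00,  4.87403416e-05,
        1.27367760e+00, -3.68690055e-02]), 'joint_vel': array([-2.04749738e-04,  3.10743175e-04,  1.74818465e-04,  8.43121173e-05,
        1.17045436e-04,  6.79172369e-04]), 'joint_torque': array([ 1.33258782e-03, -5.15105867e+01, -3.67311680e+01,  3.89891293e-04,
        1.30318818e-02,  1.07144314e-05]), 'tool_pos': array([ 0.15887808, -0.65525102,  0.21344917]), 'tcp_rot': array([-3.11720504e+00, -3.72342736e-01,  2.14205192e-04]), 'wrist_force': array([-0.02243778, -0.22008458, -0.32663456]), 'torque': array([-0.01706176,  0.01713489,  0.00607751]), 'width': 1.0021388430232034}
scene {'fovy': 57.028412094172594, 'cx': 262.2769261619523, 'cy': 187.8816128265455, 'world_from_camera': array([[-0.79828104, -0.42388662,  0.4278639 ,  1.06846468],
       [ 0.60217969, -0.57502262,  0.55383085,  0.7100017 ],
       [ 0.01126994,  0.69976361,  0.71428557,  0.9778137 ],
       [ 0.        ,  0.        ,  0.        ,  1.        ]]), 'shot': 1}
bento {'at': [276.4, 161.5], 'conf': 0.97} [ 0.371 -0.
[... 2357 characters left out ...]
} [0.516 0.054 0.128]
flap_ridge {'at': [212.5, 263.0], 'conf': 0.66} [0.31  0.169 0.074]
flap_ridge {'at': [312.5, 261.9], 'conf': 0.63} [ 0.312 -0.148  0.073]
lip_edge {'at': [129.7, 288.2], 'conf': 0.84} [0.233 0.427 0.066]
lip_edge {'at': [216.4, 254.6], 'conf': 0.74} [0.335 0.156 0.077]
lip_edge {'at': [308.0, 267.0], 'conf': 0.66} [ 0.296 -0.135  0.075]
lip_edge {'at': [234.3, 186.6], 'conf': 0.56} [0.554 0.101 0.073]
flap_hinge {'at': [156.1, 296.3], 'conf': 0.9} [0.209 0.342 0.076]
flap_hinge {'at': [215.4, 284.3], 'conf': 0.72} [0.245 0.159 0.075]
flap_hinge {'at': [252.1, 206.9], 'conf': 0.7} [0.488 0.042 0.076]
flap_hinge {'at': [323.4, 241.2], 'conf': 0.61} [ 0.378 -0.185  0.068]
```

View pics/scene1.png

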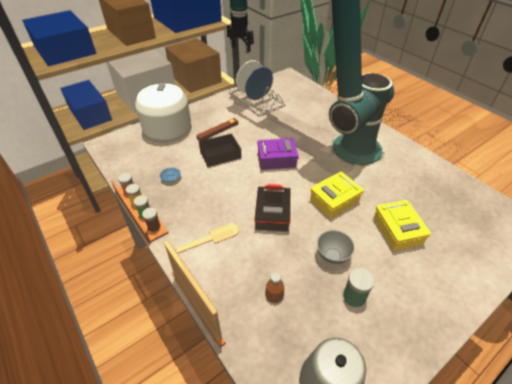

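View pics/top1.png

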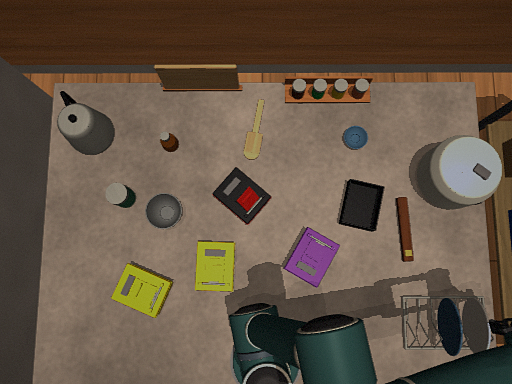

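Scene view: candidates for the bento are the black box with the red flap at (273,207), the purple one at (278,152), and yellow ones at (336,194) and (402,225). In the top view these are at (242,195), (313,256), (215,266) and (142,288). The black tier sits at (360,205). I choose the black box with the red flap and will check it in a crop.

```bash
python3 - <<'E'
from h import *
s=read_camera("scene");t=read_camera("top")
a=cv2.resize(s["image"][165:250,235:320],(400,400),interpolation=cv2.INTER_CUBIC)
b=cv2.resize(t["image"][155:235,200:285],(400,400),interpolation=cv2.INTER_CUBIC)
cv2.imwrite("pics/crop1.png",np.hstack([a,b])[...,::-1])
for n,p in(("s",s),("t",t)):
    C=cloud(p);im=p["image"].astype(int)
    reg=(abs(C[...,0]-.53)<.13)&(abs(C[...,1]-.08)<.13)
    lid=reg&(abs(C[...,2]-.068)<.008)
    r=cv2.minAreaRect(C[lid][:,:2].astype(np.float32)*1000);print(n,lid.sum(),r,np.median(C[lid][:,2]))
    red=reg&(im[...,0]>110)&(im[...,1]<60)&(im[...,2]<60)&(C[...,2]>.05);
    Q=C[red];print("red",len(Q),Q.mean(0).round(3),Q.min(0).round(3),Q.max(0).round(3), Q[Q[:,2].argsort()[-8:]].round(3).tolist())
    grey=lid&(im.min(-1)>85)&((im.max(-1)-im.min(-1))<40);G=C[grey];print("grey",len(G),cv2.minAreaRect(G[:,:2].astype(np.float32)*1000) if len(G) else 0)
    for nm in ("lip_edge","flap_hinge","flap_edge","flap_ridge","bento"):
        print(nm,[ (r["at"],r["conf"]) for r in landmark_of(nm,p) if reg[int(r["at"][1]),int(r["at"][0])]])
E
```

```text
s 1043 ((534.3447265625, 80.13712310791016), (157.11630249023438, 119.55863189697266), 49.89531707763672) 0.06744277705197554
red 47 [0.541 0.087 0.091] [0.492 0.036 0.05 ] [0.616 0.172 0.13 ] [[0.507, 0.076, 0.121], [0.53, 0.056, 0.124], [0.537, 0.053, 0.125], [0.534, 0.056, 0.126], [0.524, 0.065, 0.127], [0.53, 0.061, 0.128], [0.528, 0.064, 0.129], [0.523, 0.069, 0.13]]
grey 60 ((530.82568359375, 73.40960693359375), (122.55894470214844, 113.66082763671875), 49.40327835083008)
lip_edge [([274.0, 208.2], 0.96)]
flap_hinge [([273.5, 195.2], 0.95)]
flap_edge [([275.7, 184.0], 0.39)]
flap_ridge [([273.8, 186.7], 0.67)]
bento [([271.3, 214.5], 0.97)]
t 1308 ((529.54541015625, 76.95430755615234), (154.28024291992188, 119.99852752685547), 49.099891662597656) 0.06731355201312428
red 277 [0.51  0.055 0.112] [0.445 0.023 0.05 ] [0.552 0.095 0.144] [[0.505, 0.081, 0.14], [0.542, 0.053, 0.14], [0.517, 0.072, 0.14], [0.526, 0.066, 0.14], [0.52, 0.069, 0.14], [0.505, 0.084, 0.141], [0.507, 0.081, 0.144], [0.501, 0.087, 0.144]]
grey 69 ((526.5533447265625, 75.70320129394531), (108.91450500488281, 68.5101318359375), 51.29203414916992)
lip_edge [([231.4, 188.4], 0.74)]
flap_hinge [([254.1, 206.6], 0.94)]
flap_edge []
flap_ridge [([247.6, 199.1], 0.57)]
bento [([238.6, 190.4], 0.59)]
```

View pics/crop1.png

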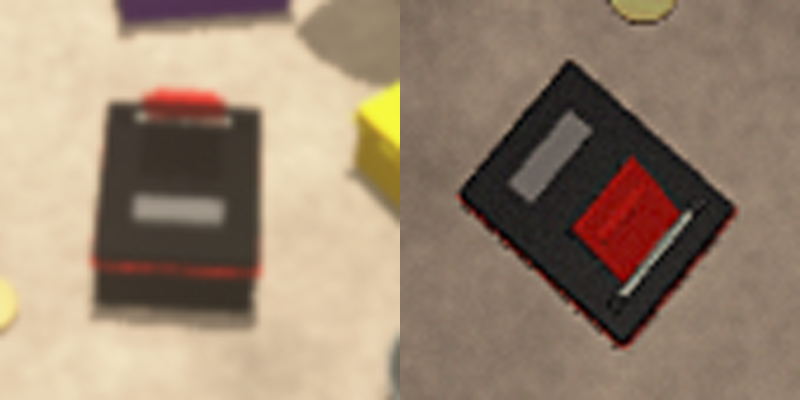

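The crop confirms it: a black box with a red flap raised at top (247,197), hinge bar (253,206) and grey lip (231,190). Its yaw is about 49.4°. Next I work out a viewing pose.

```bash
cat >> h.py <<'E'
def boxT(c=(0.531,0.078),yaw=49.4):
    T=np.eye(4);T[:3,:3]=R.from_euler('z',yaw,degrees=True).as_matrix();T[:2,3]=c;return T
def goal(pbox,T,tilt=0,flip=1):
    """tip-based? no: TCP at pbox (box frame, m); tool x = +-box x, z down"""
    M=np.eye(4);M[:3,:3]=np.diag([flip,-flip,-1.]);M[:3,3]=pbox
    return T@M
def rel(G,st):
    S=np.eye(4);S[:3,:3]=R.from_rotvec(st["tcp_rot"]).as_matrix();S[:3,3]=st["tool_pos"]
    D=np.linalg.inv(S)@G
    return (D[:3,3]*100).round(2).tolist(),R.from_matrix(D[:3,:3]).as_rotvec().round(3).tolist()
E
python3 - <<'E'
from h import *
st=read_state();w=read_camera("wrist");save(w,"w0.png");print(w["hand_eye"],w["fovy"])
T=boxT();G=goal((-.04,0,.27),T);print(G.round(3)); print(rel(G,st)); print(rel(goal((-.04,0,.27),T,flip=-1),st))
E
```

```text
[[-6.45927796e-04  9.58342852e-01  2.85619609e-01  7.22091476e-02]
 [ 9.99999722e-01  5.12401053e-04  5.42230733e-04 -1.31179880e-03]
 [ 3.73291158e-04  2.85619880e-01 -9.58342916e-01 -1.59273985e-01]
 [ 0.00000000e+00  0.00000000e+00  0.00000000e+00  1.00000000e+00]] 59.338689369211465
[[ 0.651  0.759  0.     0.505]
 [ 0.759 -0.651  0.     0.048]
 [ 0.     0.    -1.     0.27 ]
 [ 0.     0.     0.     1.   ]]
([50.2, -60.23, -5.52], [-0.0, -0.0, -0.624])
([50.2, -60.23, -5.52], [-0.0, 0.0, 2.517])
```

View pics/w0.png

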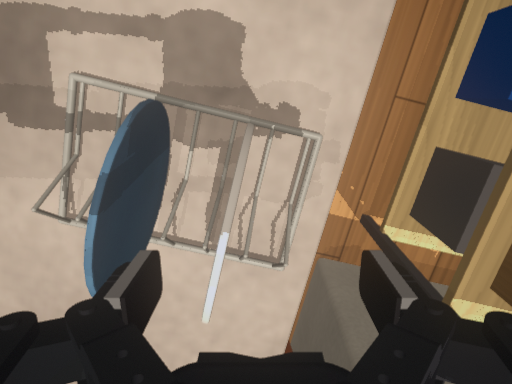

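The wrist picture shows only the dish rack. The camera sits on the tool +x side. I lift first, then go to a viewing pose over the box with the hand shut.

Call:
play_rows:
  slide:
    - [0,-1,-3]
    - [2,-4,-5.5]
    - [5,-7.5,-5.5]
    - [8,-10.5,-5.5]
    - [11,-14,-5.5]
    - [14,-17,-5.5]
    - [17,-20.5,-5.5]
    - [20,-24,-5.5]
    - [23,-27.5,-5.5]
    - [26,-31,-5.5]
    - [29,-34.5,-5.5]
    - [32,-38,-5.5]
  delta_rot:
    - [0,0,0]
    - [0,0,-0.05]
    - [0,0,-0.1]
    - [0,0,-0.15]
    - [0,0,-0.2]
    - [0,0,-0.25]
    - [0,0,-0.3]
    - [0,0,-0.35]
    - [0,0,-0.4]
    - [0,0,-0.45]
    - [0,0,-0.5]
    - [0,0,-0.55]
  hand: 0

```text
time: 2.25
tool_pos: [0.3633, -0.244, 0.2702]
tcp_rot: [2.899, 1.208, 0.001]
wrist_force: [1.9, -0.4, 0.3]
width: 0.002
```

```bash
python3 - <<'E'
from h import *
st=read_state();print(st["time"],st["tool_pos"],st["width"],st["q"])
print(rel(goal((-.04,0,.27),boxT()),st))
E
```

```text
2.25 [ 0.36330522 -0.24398821  0.27016693] 0.0017475475198491027 [-6.48358644e-01 -2.32114937e-01  2.00623691e+00  4.26469041e-05
  1.36624622e+00  1.32725387e-01]
([30.68, -10.47, 0.01], [0.001, -0.0, -0.072])
```

Call:
play_rows:
  slide:
    - [3.5,-1.2,0]
    - [7,-2.4,0]
    - [10.5,-3.6,0]
    - [14,-4.8,0]
    - [17.5,-6,0]
    - [21,-7.2,0]
    - [24.5,-8.4,0]
    - [28,-9.5,0]
    - [30.5,-10.5,0]
    - [30.7,-10.5,0]
    - [30.7,-10.5,0]
  delta_rot:
    - [0,0,-0.01]
    - [0,0,-0.02]
    - [0,0,-0.03]
    - [0,0,-0.04]
    - [0,0,-0.05]
    - [0,0,-0.06]
    - [0,0,-0.07]
    - [0,0,-0.07]
    - [0,0,-0.07]
    - [0,0,-0.07]
    - [0,0,-0.07]

```text
time: 3.17
tool_pos: [0.5052, 0.0492, 0.27]
tcp_rot: [2.853, 1.313, 0.0]
wrist_force: [0.0, -0.8, 0.1]
width: -0.0
```

```bash
cat > look.py <<'E'
from h import *
import sys
st=read_state();w=read_camera("wrist");save(w,sys.argv[1]+".png")
print(st["time"],st["tool_pos"].round(4),st["wrist_force"].round(1))
T=boxT();Ti=np.linalg.inv(T)
C=cloud(w,st);B=C@Ti[:3,:3].T+Ti[:3,3];np.save("B.npy",B)
for nm in ("bento","lip_edge","flap_hinge","flap_edge","flap_ridge"):
    for r in landmark_of(nm,w)[:2]:
        u,v=np.round(r["at"]).astype(int);print(nm,r["at"],r["conf"],"box mm",(B[min(v,383),min(u,511)]*1000).round(1))
E
python3 look.py w1
```

```text
3.1667 [0.5052 0.0492 0.27  ] [ 0.  -0.8  0.1]
bento [258.1, 326.1] 0.85 box mm [-48.4   3.2 323.8]
bento [86.5, 187.5] 0.72 box mm [-64.9 190.9  77.8]
lip_edge [74.3, 186.8] 0.77 box mm [-63.5 203.2  78.7]
lip_edge [263.6, 98.6] 0.72 box mm [27.8 -1.7 67.5]
flap_hinge [25.6, 230.7] 0.98 box mm [-117.2  269.4   73.1]
flap_hinge [263.5, 177.7] 0.7 box mm [-54.9  -1.9  73.1]
flap_edge [259.2, 147.4] 0.61 box mm [-10.8   3.3 139.5]
flap_edge [73.1, 187.5] 0.59 box mm [-67.1 209.5  70. ]
flap_ridge [266.3, 162.2] 0.65 box mm [-26.2  -3.  128.1]
flap_ridge [53.3, 203.2] 0.63 box mm [-83.7 233.   72.7]
```

View pics/w1.png

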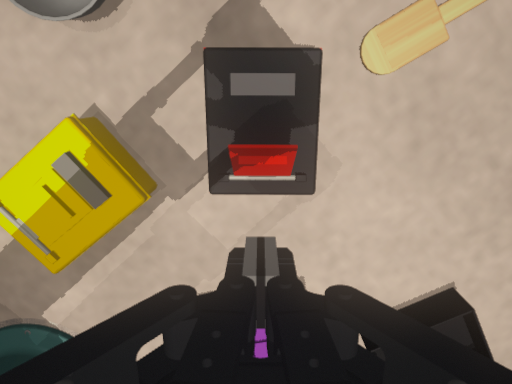

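The wrist view shows the box upright, with the grey lip at (262,84), red flap (263,160), hinge bar (263,178) and fingers below. I refine the pose from the cloud.

```bash
python3 - <<'E'
import numpy as np,cv2
B=np.load("B.npy")*1000;im=cv2.imread("pics/w1.png").astype(int)[...,::-1]
reg=(abs(B[...,0])<100)&(abs(B[...,1])<80)
v,u=np.mgrid[:384,:512];box=reg&(v<200)
lid=box&(abs(B[...,2]-68)<4)
def mar(m):
    r=cv2.minAreaRect(B[m][:,:2].astype(np.float32));return m.sum(),np.round(r[0],1),np.round(r[1],1),round(r[2],1)
print("lid",mar(lid),np.median(B[lid][:,2]))
grey=box&(B[...,2]>74)&(B[...,2]<84)&(B[...,0]>15)&(im.max(-1)-im.min(-1)<30)
print("lip",mar(grey),np.median(B[grey][:,2]))
hb=box&(B[...,0]<-45)&(B[...,2]>71)&(B[...,2]<95)&(im.min(-1)>110);print("hinge",mar(hb),np.median(B[hb],0))
red=box&(im[...,0]>90)&(im[...,1]<60);Q=B[red];Q=Q[Q[:,2]>70];print("red",len(Q),Q.min(0).round(1),Q.max(0).round(1))
c=Q[abs(Q[:,1])<10]; c=c[c[:,2].argsort()][::max(1,len(c)//14)];print(c.round(0).tolist())
E
```

```text
lid (np.int64(12622), array([1.2, 0.2]), array([119.9, 153.8]), 89.8) 68.00099026413974
lip (np.int64(1407), array([42.8, -0.1]), array([64.1, 19.9]), 90.0) 78.05458929457399
hinge (np.int64(241), array([-53.9,   0.8]), array([70.7,  5.4]), 90.0) [-54.58614119   1.39372003  73.66060487]
red 1968 [-48.7 -29.8  80.5] [ 34.4  30.4 429.2]
[[-49.0, 8.0, 81.0], [-45.0, -2.0, 88.0], [-40.0, -6.0, 93.0], [-37.0, -4.0, 99.0], [-22.0, 10.0, 125.0], [-19.0, -5.0, 126.0], [-24.0, 10.0, 126.0], [-19.0, 3.0, 127.0], [-28.0, 4.0, 128.0], [-18.0, 9.0, 129.0], [-17.0, 5.0, 131.0], [-13.0, 9.0, 135.0], [-12.0, 2.0, 138.0], [-9.0, 6.0, 139.0], [34.0, 2.0, 429.0]]
```

The fit agrees with my frame to within 1–2 mm (the box is 1.2 mm farther along +x). The flap angle is about 0.98. I compute the approach behind the flap.

```bash
sed -i 's/yaw=49.4):/yaw=49.4):  # refined below/; s/c=(0.531,0.078)/c=(0.5318,0.0789)/' h.py; python3 - <<'E'
from h import *
st=read_state();print(rel(goal((-.059,0,.114),boxT()),st))
E
```

```text
([-1.69, -0.04, 15.63], [0.002, -0.0, -0.004])
```

Call:
play_rows:
  slide:
    - [-1,0,2.5]
    - [-1.7,0,5.5]
    - [-1.7,0,8.5]
    - [-1.7,0,11]
    - [-1.7,0,13]
    - [-1.7,0,14.5]
    - [-1.7,0,15.3]
    - [-1.7,0,15.6]
    - [-1.7,0,15.6]
  delta_rot:
    - [0,0,0]
    - [0,0,0]
    - [0,0,0]
    - [0,0,0]
    - [0,0,0]
    - [0,0,0]
    - [0,0,0]
    - [0,0,0]
    - [0,0,0]

```text
time: 4.22
tool_pos: [0.4934, 0.0333, 0.114]
tcp_rot: [2.857, 1.305, 0.0]
wrist_force: [-0.0, 0.6, 0.2]
width: 0.001
```

```bash
cat > see.py <<'E'
from h import *
import sys
st=read_state();Ti=np.linalg.inv(boxT());print("t",st["time"],"F",st["wrist_force"].round(2),"Tcp in box mm",((Ti[:3,:3]@st["tool_pos"]+Ti[:3,3])*1000).round(1), "Fbox",(Ti[:3,:3]@st["wrist_force"]).round(2))
w=read_camera("wrist");s=read_camera("scene")
a=cv2.resize(s["image"][165:250,235:320],(384,384),interpolation=cv2.INTER_CUBIC)
b=cv2.resize(w["image"],(400,300));b=cv2.copyMakeBorder(b,0,84,0,0,cv2.BORDER_CONSTANT)
cv2.imwrite("pics/"+sys.argv[1]+".png",np.hstack([a,b])[...,::-1])
E
python3 see.py c2
```

```text
t 4.2167 F [-0.01  0.65  0.22] Tcp in box mm [-59.6  -0.5 114. ] Fbox [0.49 0.43 0.22]
```

View pics/c2.png

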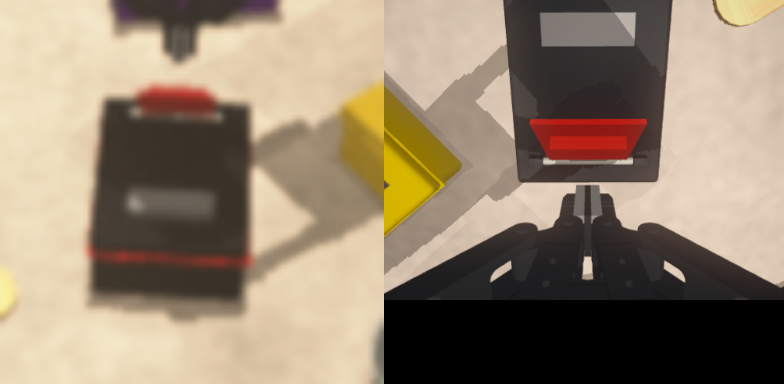

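The picture shows the fingertips at (588,185) behind the flap. In the scene view the tip sits at (180,60). I check that by projecting the expected tip.

```bash
python3 - <<'E'
from h import *
st=read_state();Rt=R.from_rotvec(st["tcp_rot"]).as_matrix()
pts={"tip":st["tool_pos"]+Rt@[0,0,.008],"tip+x":st["tool_pos"]+Rt@[.011,0,.008],"tcp":st["tool_pos"]}
T=boxT();pts["hinge"]=(T@[-.055,0,.071,1])[:3];pts["lip"]=(T@[.031,0,.075,1])[:3]
for c in("scene","wrist"):
    p=read_camera(c);f,cx,cy=K(p);W=np.linalg.inv(w_from_c(p,st))
    for n,x in pts.items():
        q=W@np.append(x,1);u=cx+f*q[0]/-q[2];v=cy-f*q[1]/-q[2]
        print(c,n,round(u,1),round(v,1),"crop",((u-235)*4.52,(v-165)*4.52) if c=="scene" else (u*.78+384,v*.78),"depth",round(-q[2],3),p["depth"][int(v),int(u)])
E
```

```text
scene tip 273.9 181.3 crop (np.float64(175.94108760765752), np.float64(73.6117429339678)) depth 1.242 1.3915224
scene tip+x 273.8 183.5 crop (np.float64(175.31599753317548), np.float64(83.5514905777784)) depth 1.234 1.3928245
scene tcp 274.0 179.7 crop (np.float64(176.33280310511265), np.float64(66.23085693271045)) depth 1.236 1.404467
scene hinge 273.9 189.3 crop (np.float64(175.78333706853945), np.float64(109.72159741611762)) depth 1.265 1.249118
scene lip 272.9 206.5 crop (np.float64(171.47586364213106), np.float64(187.73639643299956)) depth 1.202 1.213839
wrist tip 262.9 234.2 crop (np.float64(589.0859942513412), np.float64(182.67269047436744)) depth 0.181 0.29722375
wrist tip+x 263.0 215.0 crop (np.float64(589.111850467461), np.float64(167.67444372549988)) depth 0.178 0.22015707
wrist tcp 263.0 240.5 crop (np.float64(589.1705339533835), np.float64(187.55979586649562)) depth 0.173 0.14555466
wrist hinge 260.3 206.0 crop (np.float64(587.0530595736792), np.float64(160.6872379063938)) depth 0.215 0.21093974
wrist lip 259.5 61.3 crop (np.float64(586.4225870480371), np.float64(47.83223030315046)) depth 0.187 0.18474433
```

```bash
python3 - <<'E'
from h import *
st=read_state();p=read_camera("wrist")
cv2.imwrite("pics/z.png",cv2.resize(p["image"][190:384,180:350],(680,592) if 0 else (510,582),interpolation=cv2.INTER_CUBIC)[...,::-1])
f,cx,cy=K(p);d=p["depth"];v,u=np.mgrid[:384,:512]
P=np.stack([(u-cx)/f*d,-(v-cy)/f*d,-d,np.ones_like(d)],-1)@np.array(p["hand_eye"]).T*1000
for c in (256,259,263,268,272):
    print(c,[(r,P[r,c,:3].round(0).tolist()) for r in range(224,270,4)])
E
```

```text
256 [(224, [-10.0, -4.0, 48.0]), (228, [-13.0, -4.0, 48.0]), (232, [-16.0, -4.0, 48.0]), (236, [-49.0, -5.0, 116.0]), (240, [11.0, -3.0, -24.0]), (244, [12.0, -3.0, -30.0]), (248, [11.0, -3.0, -32.0]), (252, [11.0, -3.0, -36.0]), (256, [12.0, -3.0, -40.0]), (260, [12.0, -3.0, -43.0]), (264, [11.0, -3.0, -46.0]), (268, [11.0, -3.0, -48.0])]
259 [(224, [-10.0, -2.0, 47.0]), (228, [-13.0, -2.0, 48.0]), (232, [-16.0, -2.0, 48.0]), (236, [-49.0, -3.0, 115.0]), (240, [11.0, -2.0, -24.0]), (244, [12.0, -2.0, -29.0]), (248, [11.0, -2.0, -32.0]), (252, [12.0, -2.0, -37.0]), (256, [12.0, -2.0, -41.0]), (260, [12.0, -2.0, -43.0]), (264, [11.0, -2.0, -45.0]), (268, [12.0, -2.0, -50.0])]
263 [(224, [-10.0, 0.0, 48.0]), (228, [-13.0, 0.0, 48.0]), (232, [-16.0, 0.0, 47.0]), (236, [-49.0, 1.0, 116.0]), (240, [12.0, -0.0, -25.0]), (244, [12.0, -0.0, -29.0]), (248, [11.0, -0.0, -32.0]), (252, [12.0, -0.0, -38.0]), (256, [12.0, -0.0, -40.0]), (260, [12.0, -0.0, -43.0]), (264, [12.0, -0.0, -46.0]), (268, [12.0, -0.0, -49.0])]
268 [(224, [-10.0, 4.0, 48.0]), (228, [-13.0, 4.0, 47.0]), (232, [-16.0, 4.0, 47.0]), (236, [-48.0, 5.0, 115.0]), (240, [12.0, 2.0, -25.0]), (244, [12.0, 2.0, -30.0]), (248, [12.0, 2.0, -33.0]), (252, [11.0, 2.0, -36.0]), (256, [12.0, 2.0, -40.0]), (260, [12.0, 2.0, -43.0]), (264, [12.0, 1.0, -46.0]), (268, [11.0, 1.0, -49.0])]
272 [(224, [-10.0, 6.0, 47.0]), (228, [-13.0, 6.0, 48.0]), (232, [-16.0, 6.0, 49.0]), (236, [-49.0, 9.0, 116.0]), (240, [11.0, 4.0, -24.0]), (244, [11.0, 4.0, -28.0]), (248, [12.0, 3.0, -33.0]), (252, [12.0, 3.0, -37.0]), (256, [11.0, 3.0, -39.0]), (260, [12.0, 3.0, -44.0]), (264, [11.0, 3.0, -46.0]), (268, [11.0, 3.0, -47.0])]
```

View pics/z.png

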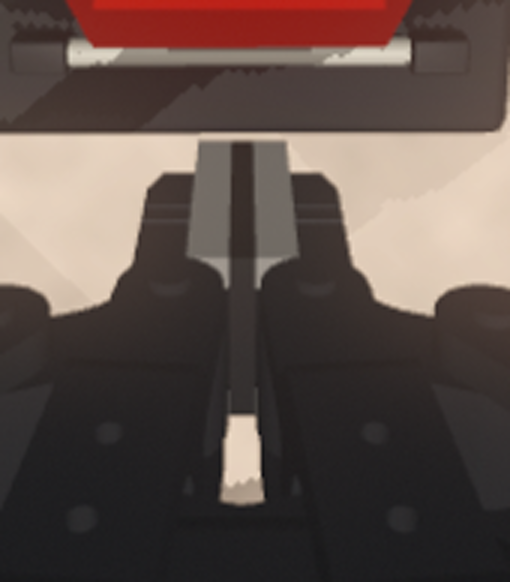

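```bash
python3 - <<'E'
from h import *
st=read_state();p=read_camera("scene");w=read_camera("wrist");t=read_camera("top")
M=R.from_rotvec(st["tcp_rot"]).as_matrix()
for n,q in(("s",p),("w",w),("t",t)):
    L=(cloud(q,st)-st["tool_pos"])@M*1000
    m=(abs(L[...,0])<25)&(abs(L[...,1])<20)&(L[...,2]<30)&(L[...,2]>-70)
    Q=L[m];o=Q[:,2].argsort()[::-1];print(n,len(Q),Q[o[:40:3]].round(0).tolist())
L=(cloud(p)-st["tool_pos"])@M*1000
for r in range(164,192,2): print(r,L[r,272:277].round(0).tolist())
cv2.imwrite("pics/z2.png",cv2.resize(p["image"][140:220,235:320],(600,565),interpolation=cv2.INTER_NEAREST)[...,::-1])
E
```

```text
s 111 [[17.0, 2.0, 30.0], [16.0, -16.0, 29.0], [22.0, 16.0, 21.0], [25.0, 5.0, 17.0], [13.0, 4.0, -20.0], [7.0, 8.0, -24.0], [10.0, 11.0, -26.0], [11.0, -3.0, -28.0], [11.0, -13.0, -29.0], [14.0, -6.0, -31.0], [7.0, 8.0, -33.0], [7.0, -13.0, -35.0], [8.0, -9.0, -36.0], [6.0, -12.0, -38.0]]
w 6165 [[11.0, 10.0, 30.0], [11.0, -2.0, 30.0], [11.0, -12.0, 30.0], [11.0, -5.0, 30.0], [11.0, -11.0, 30.0], [11.0, 1.0, 30.0], [11.0, 3.0, 30.0], [11.0, -6.0, 30.0], [11.0, -8.0, 30.0], [11.0, -9.0, 29.0], [11.0, 19.0, 29.0], [11.0, -7.0, 29.0], [12.0, 14.0, 29.0], [11.0, 0.0, 29.0]]
t 0 []
164 [[20.0, 9.0, -91.0], [19.0, 6.0, -90.0], [-8.0, 3.0, -66.0], [-182.0, 1.0, 88.0], [-6.0, -4.0, -68.0]]
166 [[14.0, 9.0, -76.0], [15.0, 6.0, -77.0], [1.0, 3.0, -65.0], [-182.0, 0.0, 99.0], [14.0, -4.0, -77.0]]
168 [[14.0, 9.0, -67.0], [15.0, 5.0, -68.0], [17.0, 2.0, -70.0], [-3.0, -1.0, -52.0], [14.0, -5.0, -68.0]]
170 [[11.0, 8.0, -56.0], [11.0, 5.0, -56.0], [7.0, 2.0, -52.0], [9.0, -2.0, -54.0], [15.0, -5.0, -60.0]]
172 [[9.0, 8.0, -45.0], [14.0, 5.0, -49.0], [12.0, 1.0, -48.0], [11.0, -2.0, -47.0], [11.0
[... 286 characters left out ...]
 -18.0], [11.0, -3.0, -19.0], [12.0, -7.0, -20.0]]
180 [[-116.0, 9.0, 115.0], [-119.0, 5.0, 117.0], [-119.0, 1.0, 117.0], [-121.0, -3.0, 119.0], [-121.0, -7.0, 118.0]]
182 [[-103.0, 8.0, 113.0], [-104.0, 4.0, 114.0], [-105.0, 0.0, 115.0], [-109.0, -4.0, 118.0], [-106.0, -8.0, 115.0]]
184 [[33.0, 6.0, -11.0], [33.0, 2.0, -11.0], [32.0, -1.0, -11.0], [32.0, -4.0, -11.0], [32.0, -8.0, -11.0]]
186 [[41.0, 5.0, -9.0], [43.0, 2.0, -11.0], [43.0, -1.0, -12.0], [43.0, -5.0, -12.0], [46.0, -8.0, -15.0]]
188 [[25.0, 5.0, 17.0], [27.0, 2.0, 14.0], [29.0, -2.0, 11.0], [26.0, -5.0, 15.0], [25.0, -9.0, 15.0]]
190 [[6.0, 5.0, 46.0], [7.0, 2.0, 45.0], [8.0, -2.0, 44.0], [9.0, -6.0, 42.0], [5.0, -9.0, 46.0]]
```

View pics/z2.png

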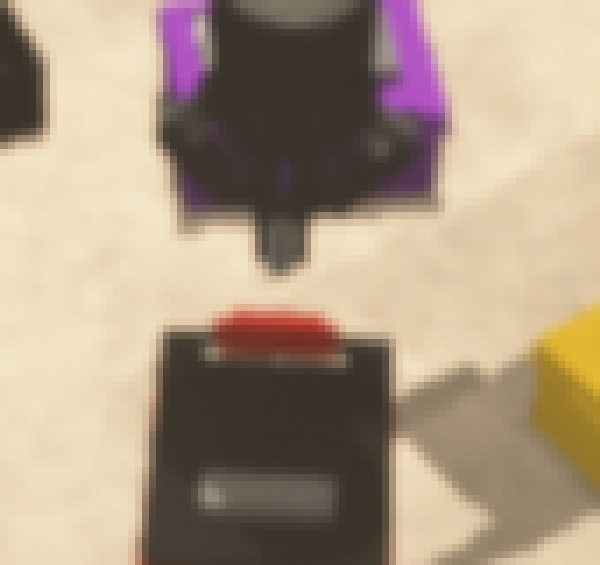

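Both cameras independently put the shut fingertips about 19 mm *behind* the reported TCP (tool z ≈ −19 mm), where the text says 8 mm ahead. I take the observed value, work with gentle steps, and watch the force.

Call:
play_rows:
  slide:
    - [0.15,0,1.4]
    - [0.25,0,2.6]
    - [0.9,0,2.7]
    - [1.45,0,2.8]
    - [1.75,0,3.0]
    - [2.05,0,3.25]
    - [2.3,0,3.5]
    - [2.6,0,3.8]
    - [2.8,0,4.15]
    - [3.0,0,4.5]
    - [3.0,0,4.5]
  delta_rot:
    - [0,0,0]
    - [0,0,0]
    - [0,0,0]
    - [0,0,0]
    - [0,0,0]
    - [0,0,0]
    - [0,0,0]
    - [0,0,0]
    - [0,0,0]
    - [0,0,0]
    - [0,0,0]

```text
time: 5.53
tool_pos: [0.5139, 0.0568, 0.0694]
tcp_rot: [2.855, 1.306, 0.003]
wrist_force: [-0.2, 0.1, -0.3]
width: -0.0
```

```bash
python3 see.py c3
```

```text
t 5.5333 F [-0.16  0.13 -0.34] Tcp in box mm [-28.4  -0.8  69.4] Fbox [-0.01  0.21 -0.34]
```

View pics/c3.png

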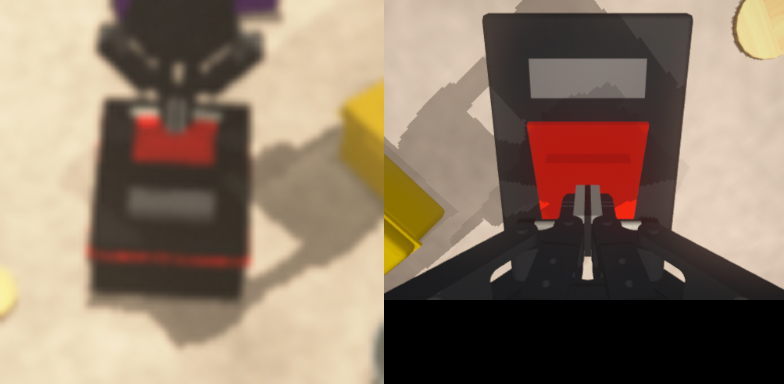

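The flap follows down cleanly (red plate in the wrist view (588,170), tip at (588,187), ridge at y≈158) with negligible force. I continue nearly to flat.

Call:
play_rows:
  slide:
    - [0.1,0,0.4]
    - [0.15,0,0.8]
    - [0.2,0,1.1]
    - [0.25,0,1.35]
    - [0.3,0,1.5]
    - [0.3,0,1.5]
  delta_rot:
    - [0,0,0]
    - [0,0,0]
    - [0,0,0]
    - [0,0,0]
    - [0,0,0]
    - [0,0,0]

```text
time: 6.13
tool_pos: [0.5165, 0.0589, 0.0558]
tcp_rot: [2.855, 1.306, 0.004]
wrist_force: [-2.0, 0.5, 8.0]
width: 0.002
```

```bash
cat >> see.py <<'E'
B=(cloud(w,st)@Ti[:3,:3].T+Ti[:3,3])*1000;im=w["image"].astype(int)
m=(im[...,0]>90)&(im[...,1]<60)&(abs(B[...,0])<80)&(abs(B[...,1])<35)&(B[...,2]>60)&(B[...,2]<150);Q=B[m]
L=[]
for y0 in range(-28,29,8):
    k=Q[abs(Q[:,1]-y0)<3]
    if len(k)>5:
        k=k[k[:,0].argsort()];L.append((y0,k[-3:].mean(0).round(1).tolist(),"mid z",np.median(k[(k[:,0]>-40)&(k[:,0]<-5)][:,2]).round(1) if ((k[:,0]>-40)&(k[:,0]<-5)).any() else 0))
for l in L: print(l)
q=B[(abs(B[...,2]-78)<2.5)&(B[...,0]>22)&(B[...,0]<60)&(abs(B[...,1])<20)];print("lip top x range",np.percentile(q[:,0],[1,99]).round(1) if len(q) else 0)
E
python3 see.py c4
```

```text
t 6.1333 F [-1.95  0.54  8.  ] Tcp in box mm [-25.2  -1.4  55.8] Fbox [-0.86  1.84  8.  ]
(-28, [26.7, -28.3, 71.7], 'mid z', np.float64(72.6))
(-20, [26.7, -19.8, 71.5], 'mid z', np.float64(72.5))
(-12, [26.7, -11.3, 71.7], 'mid z', np.float64(72.7))
(-4, [26.8, -3.2, 71.8], 'mid z', np.float64(72.5))
(4, [26.8, 4.1, 71.6], 'mid z', np.float64(72.5))
(12, [26.8, 14.5, 71.4], 'mid z', np.float64(72.6))
(20, [26.9, 21.4, 71.3], 'mid z', np.float64(72.6))
(28, [26.9, 27.2, 71.5], 'mid z', np.float64(72.5))
lip top x range [31.4 51.7]
```

View pics/c4.png

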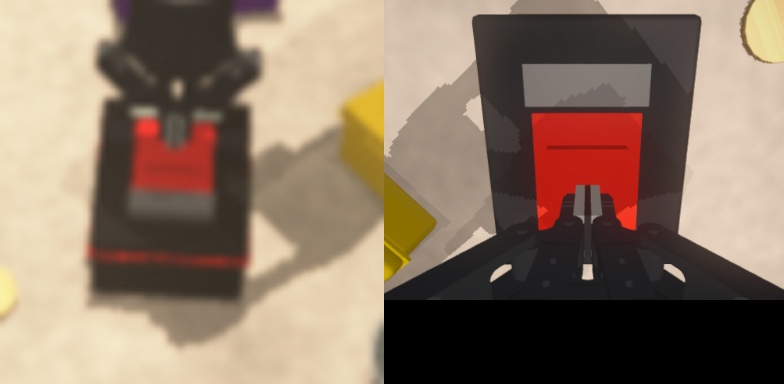

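Flat: mid-surface z = 72.5 mm, edge at x≈27 mm, short of the lip edge at 31, with an 8 N press. The lip has not moved. Next I push towards the lip under light pressure.

Call:
play_rows:
  slide:
    - [0.2,0,0.1]
    - [0.5,0,0.1]
    - [0.8,0,0.1]
    - [1.1,0,0.1]
    - [1.4,0,0.1]
    - [1.6,0,0.1]
    - [1.6,0,0.1]
  delta_rot:
    - [0,0,0]
    - [0,0,0]
    - [0,0,0]
    - [0,0,0]
    - [0,0,0]
    - [0,0,0]
    - [0,0,0]

```text
time: 6.82
tool_pos: [0.5264, 0.0702, 0.0555]
tcp_rot: [2.854, 1.307, 0.0]
wrist_force: [-3.9, -2.7, 10.0]
width: -0.003
```

```bash
python3 see.py c5
```

```text
t 6.8167 F [-3.94 -2.66 10.05] Tcp in box mm [-10.1  -1.6  55.5] Fbox [-4.58  1.25 10.05]
(-28, [28.9, -28.6, 72.5], 'mid z', np.float64(72.3))
(-20, [29.1, -19.3, 72.8], 'mid z', np.float64(72.3))
(-12, [29.0, -11.0, 72.4], 'mid z', np.float64(72.4))
(-4, [29.2, -2.9, 73.2], 'mid z', 0)
(4, [45.0, 4.9, 70.1], 'mid z', 0)
(12, [45.0, 10.8, 70.1], 'mid z', np.float64(72.2))
(20, [29.3, 20.6, 72.8], 'mid z', np.float64(72.3))
(28, [29.2, 28.7, 72.6], 'mid z', np.float64(72.4))
lip top x range [22.1 51.9]
```

View pics/c5.png

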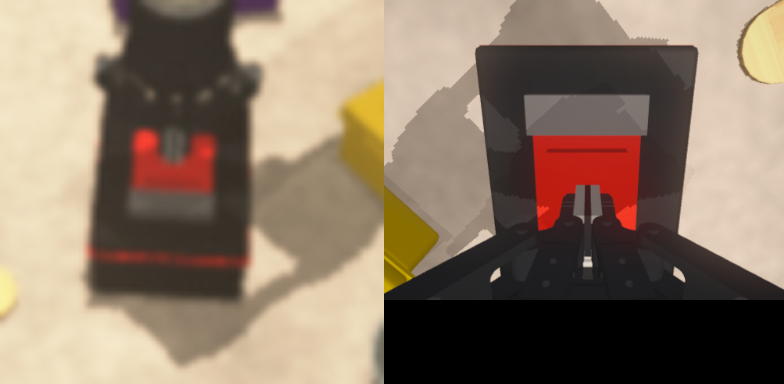

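```bash
cat > ridge.py <<'E'
from h import *
st=read_state();w=read_camera("wrist");Ti=np.linalg.inv(boxT());B=(cloud(w,st)@Ti[:3,:3].T+Ti[:3,3])*1000;im=w["image"].astype(int)
red=(im[...,0]>60)&(im[...,1]<60)&(abs(B[...,0])<80)&(abs(B[...,1])<18)&(B[...,2]>76)&(B[...,2]<85)
Q=B[red];print("ridge",len(Q),np.percentile(Q[:,0],[2,10,50,90,98]).round(1) if len(Q) else 0)
g=(im.max(-1)-im.min(-1)<30)&(im.min(-1)>60)&(abs(B[...,2]-78)<2.5)&(B[...,0]>10)&(B[...,0]<60)&(abs(B[...,1])<25)
print("lip",np.percentile(B[g][:,0],[1,99]).round(1),np.percentile(B[g][:,1],[1,50,99]).round(1))
for yy in(-12,12):
    c=B[(abs(B[...,1]-yy)<1)&(abs(B[...,0]-10)<32)&(B[...,2]>60)&(B[...,2]<85)];c=c[c[:,0].argsort()];print(yy,c[::6,[0,2]].round(0).tolist())
cv2.imwrite("pics/z3.png",cv2.resize(w["image"][100:300,150:380],(690,600))[...,::-1])
E
python3 ridge.py
```

```text
ridge 1443 [-2.8 -2.3 19.5 22.1 22.3]
lip [31.3 52. ] [-24.5   0.1  24.5]
-12 [[-6.0, 72.0], [-5.0, 73.0], [-4.0, 73.0], [-4.0, 72.0], [-3.0, 73.0], [-3.0, 83.0], [-3.0, 72.0], [-3.0, 82.0], [-3.0, 71.0], [-2.0, 81.0], [-2.0, 72.0], [-1.0, 73.0], [-1.0, 73.0], [-0.0, 72.0], [0.0, 72.0], [1.0, 73.0], [2.0, 72.0], [2.0, 72.0], [3.0, 71.0], [4.0, 72.0], [5.0, 71.0], [5.0, 72.0], [6.0, 72.0], [7.0, 72.0], [7.0, 72.0], [8.0, 72.0], [9.0, 72.0], [9.0, 72.0], [10.0, 73.0], [11.0, 72.0], [12.0, 73.0], [12.0, 73.0], [13.0, 72.0], [14.0, 73.0], [15.0, 73.0], [18.0, 80.0], [18.0, 80.0], [19.0, 80.0], [19.0, 79.0], [20.0, 81.0], [21.0, 80.0], [21.0, 80.0], [21.0, 71.0], [22.0, 75.0], [22.0, 78.0], [22.0, 76.0], [22.0, 78.0], [22.0, 72.0], [23.0, 73.0], [23.0, 73.0], [24.0, 73.0], [24.0, 72.0], [25.0, 72.0], [25.0, 73.0], [26.0, 73.0], [26.0, 71.0], [27.0, 72.0], [28.0, 72.0], [28.0, 72.0], [29.0, 72.0], [29.0, 71.0], [31.0, 78.0], [32.0, 78.0], [32.0, 78.0], [33.0, 77.0], [33.0, 77.0], [34.0, 78.0], [35.0, 78.0], [35.0, 78.0], [36.0, 78.0], [36.0, 79.0], [37.0, 78.0], [37.0, 78.0], [38.0, 78.0],
[... 550 characters left out ...]
 [12.0, 72.0], [13.0, 72.0], [13.0, 72.0], [14.0, 73.0], [17.0, 79.0], [18.0, 80.0], [18.0, 80.0], [19.0, 81.0], [19.0, 79.0], [20.0, 81.0], [20.0, 79.0], [21.0, 79.0], [22.0, 75.0], [22.0, 74.0], [22.0, 71.0], [22.0, 78.0], [22.0, 81.0], [22.0, 78.0], [23.0, 73.0], [23.0, 73.0], [24.0, 72.0], [25.0, 72.0], [25.0, 72.0], [26.0, 73.0], [27.0, 72.0], [27.0, 72.0], [28.0, 72.0], [28.0, 73.0], [29.0, 73.0], [30.0, 72.0], [31.0, 78.0], [32.0, 77.0], [33.0, 78.0], [33.0, 78.0], [34.0, 79.0], [34.0, 77.0], [35.0, 78.0], [35.0, 77.0], [36.0, 78.0], [36.0, 78.0], [37.0, 79.0], [38.0, 78.0], [38.0, 78.0], [39.0, 78.0], [39.0, 80.0], [40.0, 78.0], [40.0, 78.0], [41.0, 78.0], [41.0, 79.0], [42.0, 79.0]]
```

View pics/z3.png

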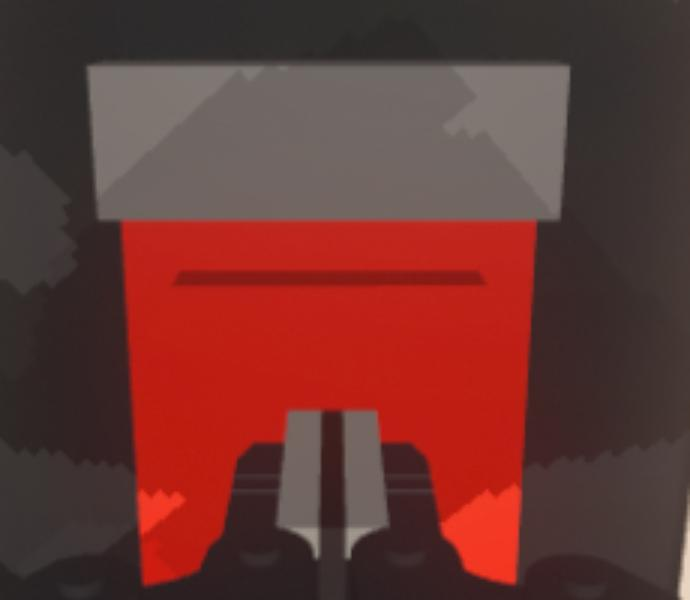

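The flap is at its end stop. The ridge's lip-side face is at x≈22.2 mm, so slide ≈15 mm and the edge is ≈40 mm, about 9 mm under the lip. Friction from the press carried it along before the finger reached the ridge. The lip still starts at 31.3, so the box hasn't moved. I lift straight off, keeping the forward bias.

Call:
play_rows:
  slide:
    - [0.1,0,0]
    - [0.1,0,-0.2]
    - [0.1,0,-0.5]
    - [0.1,0,-1]
    - [0,0,-2.5]
    - [-0.5,0,-5]
    - [-1,0,-8]
    - [-1.5,0,-11]
    - [-2,0,-14]
    - [-2.5,0,-16]
    - [-2.5,0,-17]
    - [-2.5,0,-17]
  delta_rot:
    - [0,0,0]
    - [0,0,0]
    - [0,0,0]
    - [0,0,0]
    - [0,0,0]
    - [0,0,0]
    - [0,0,0]
    - [0,0,0]
    - [0,0,0]
    - [0,0,0]
    - [0,0,0]
    - [0,0,0]

```text
time: 7.97
tool_pos: [0.5117, 0.0518, 0.2287]
tcp_rot: [2.852, 1.305, 0.01]
wrist_force: [-0.7, -0.4, -0.4]
width: 0.005
```

```bash
python3 see.py c6|head -1; python3 ridge.py|head -2; python3 - <<'E'
from h import *
save(read_camera("wrist"),"w6.png")
t=read_camera("top");save(t,"t6.png")
E
```

```text
t 7.9667 F [-0.71 -0.39 -0.36] Tcp in box mm [-33.7  -2.3 228.7] Fbox [-0.76  0.28 -0.36]
ridge 274 [17.2 17.3 19.8 21.6 28.9]
lip [31.5 51.4] [-24.6  -0.4  24.6]
```

View pics/w6.png

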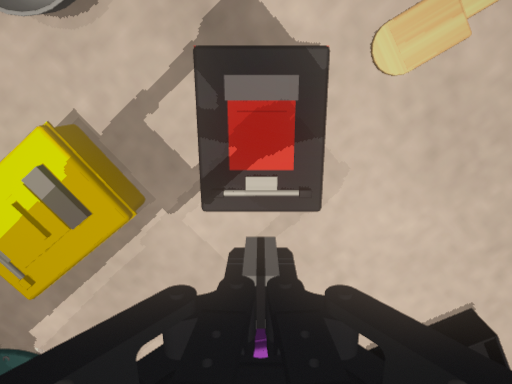

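View pics/t6.png

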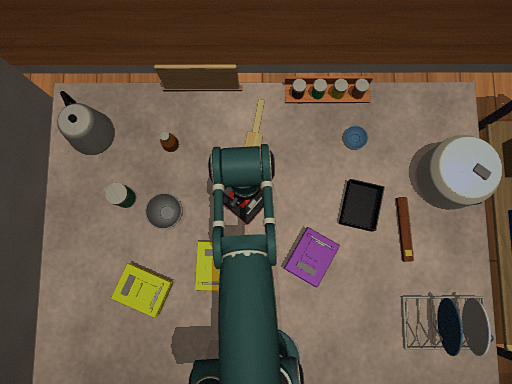

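Released, the wrist view shows the flap shut: red plate at (262,135), its edge under the lip at (262,88), and the ridge unchanged at x = 17–22 mm. In the top view the bystanders are all in place. One flatness check, then I hand in.

```bash
python3 - <<'E'
from h import *
st=read_state();w=read_camera("wrist");Ti=np.linalg.inv(boxT());B=(cloud(w,st)@Ti[:3,:3].T+Ti[:3,3])*1000;im=w["image"].astype(int)
m=(im[...,0]>90)&(im[...,1]<60)&(B[...,0]>-30)&(B[...,0]<12)&(abs(B[...,1])<25)&(abs(B[...,2]-75)<15)
s=np.polyfit(B[m][:,0],B[m][:,2],1);print(m.sum(),"slope",s,np.median(B[m][:,2]))
lid=(im.max(-1)<70)&(abs(B[...,2]-68)<5)&(abs(B[...,0])<80)&(abs(B[...,1])>34)&(abs(B[...,1])<60);l=B[lid];A=np.c_[l[:,:2],np.ones(len(l))];print("lid",np.linalg.lstsq(A,l[:,2],rcond=None)[0],np.linalg.norm(st["joint_vel"]))
print(finish_job())
E
```

```text
2002 slope [2.42272299e-02 7.40787543e+01] 73.96282681447214
lid [-1.10557862e-03 -5.42704327e-04  6.80070823e+01] 0.0044023817866954895
the job is handed in; nothing more can be done
None
```

I folded the red flap flat, slid it under the grey lip and let go; it stayed shut, and I handed the job in at about 8 s. The hand-in gives no verdict.

**Last checks:**
- **Flap:** by the ridge position, its edge is about 9 mm under the lip, at the end stop. After letting go it sits about 0.024 rad from flat, against a limit of 0.07.
- **Box:** the lid is level, and the lip is within about 0.5 mm of where it was.
- **Bystanders:** the top view shows no visible movement. I compared by eye and did not measure each one.
- **Robot:** the fingers are well clear of the box and touch nothing.

**What disagreed:**
- **Fingertips:** both cameras put the shut fingertips about 17–20 mm behind the reported tool point, where your text says 8 mm ahead. I used the camera value, and the first contact (8 N) bore it out.
- **Sliding:** friction from pressing (8–10 N) carried the flap to its end stop before the fingertip reached the ridge, so the ridge itself was never pushed.

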